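Weigh a grinding wheel on the sprung hook

ROBOT

A 6-joint arm with a two-finger parallel gripper is mounted at the origin on the work surface. World frame = base frame: x ahead of the robot, y to its left, z up, the work surface at z = 0. Lengths are in mm, angles in rad, forces in N, time in s.
With the tool pointing down it reaches from about 400 to 825 mm from the base axis. Payload 7 kg.
Tool frame: the origin (TCP) lies at the very end of the fingers, on their centre line; the grasp point (between the pads) lies 19 mm behind it; z points along the fingers, y is the line along which they close (so a half turn about z gives the same grasp; the last joint's range is limited). The gripper opens to 88 mm and grips with 3 to 60 N. Pads are 19 mm wide; open, the fingers measure 130 mm over their backs; the gripper's body (78 mm by 193 mm) begins 47 mm behind the grasp point.
Start: joints at [1.627, 0.359, 0.012, 0, -1.224, -0.288], TCP at [155.078, 656.922, 226.561] pointing down, gripper open.
Joint ranges: [-3.07, 3.07], [-1.43, 2.12], [-1.02, 1.25], [-3.03, 1.67], [-3.05, -0], [-3.03, 3.03]. Speed limits (rad/s): [2.39, 2.39, 3.01, 3.14, 3.14, 3.14].

INTERFACE

Orientations are given as a unit quaternion [x, y, z, w].
In Python, from plant import bot gives the robot as it stands. Calls block until the motion is done:
- bot.move_ptp(position, orientation): joint-space move of the TCP to a pose.
- bot.line_to(position, velocity=150, ori=None): straight line of the TCP; ori=None keeps the orientation; velocity is the mean speed in mm/s.
- bot.move_joints(angles): joint-space move.
- bot.move_gripper(opening, force=None): finger opening in mm; force is the grip in N (None keeps the last); returns when the fingers have stopped.
- bot.pause(seconds).
- bot.solve_ik(position, orientation): joint angles nearest the present ones, or None.
- bot.read_state(): the state.
- bot.camera(name): name is "side" or "top" or "wrist"; returns the picture (400x640x3 uint8, red, green, blue); there is no depth.
- bot.get_calibration(name): a dict with "fx", "fy", "cx", "cy" (pixels), "view" (4x4, takes a point from world to camera coordinates); the wrist camera has in their place "T_tool_cam" (4x4, takes a point from camera to tool coordinates, whose origin is the TCP and whose axes are the flange's). Camera axes: x right, y up, looking along -z (the intrinsics and any distortion apply to the point x, -y, -z); pixel columns grow to the right and rows downward; lengths in mm; the calibration is good to about 2 mm. A picture is of the moment at which its call begins: read the wrist's pose just before it. get_calibration takes no time and is no camera call.
A pose or a line that the arm cannot do raises bot.Unreachable and nothing moves.
- bot.close_job(): hands the job in; it is judged then, once.
The state is a dict: "t": time; "joint_pos": joint angles; "qvel": joint speeds; "tau": joint torques, N m; "tcp_pos": TCP position; "eef_rot": TCP orientation; "contact_force": force on the tool from outside, world axes, zero at the start; "moment": the same for the moment, N m; "width": finger opening in mm; "finger_force": force on a finger pad.
Only numpy, scipy, OpenCV 4.12 (cv2) and the standard library are available. Lean on these libraries where they do the work, as an engineer would, in place of code of your own. Each camera call takes 0.05 s, during which the arm holds its last target. There are 200 camera calls.

TASK

Take the pink grinding wheel out of the wooden rack and hang it by its bore on the hook of the spring balance: lower it slowly until the hook has sunk and carries the whole weight before you let go, so that the hook neither drops nor springs back with a jerk. Let go, wait until the hook and the wheel hang still, then press the red button on the grey console all the way down to record the weight, and release it. Leave the wheel hanging, do not force the hook, and leave everything else on the bench where it is.

Things in the scene. Friction and masses are not known exactly. Their poses are not given: they have to be found in the camera images.
- wheel: Pink grinding wheel, 130 mm across, 20 mm thick, plain through bore of 36 mm. Origin: its centre; x axis: the wheel's axis. It stands upright in one of the rack's two slots, its top 65 mm above the origin; grip it from above by the rim, across its thickness. Its weight varies widely (270 to 830 g) and has to be felt.
- spare: The dark grey grinding wheel of the same size in the rack's other slot, 90 mm away along the common axis (face to face gap 70 mm); it may be the nearer or the farther one. Leave it there. Origin at its centre, x axis along its axis.
- rack: Wooden rack 200 x 110 mm, fixed. Origin under its centre; x along its length, which is the wheels' axis. The wheels rest on two rods, their centres about 85 mm above the table, between low cheeks 55 mm high.
- hook_seat (a point): Point on the centreline of the sprung hook where the wheel is to hang; it moves down with the hook. The hook is a level round steel prong 8 mm thick, 210 mm above the table when unloaded. Site axes: x level, from the prong's free end towards the post; z up. A wheel slips over with its axis along x; hanging, its centre is 14 mm below the centreline.
- hook (a joint): How far the sprung hook has sunk, m: 0 = unloaded, at its upper stop; 0.11 = lower stop. Spring 90 N/m, 0.3 N preload: 25 to 90 mm under the wheel. Lightly damped: let go with the load not fully taken over, it bounces for a second or two. Delicate: it must never move faster than 65 mm/s up or down nor be loaded with more than 14 N.
- record_top (a point): Centre of the top of the red push button, 28 mm diameter, on the flat grey console (120 x 100 x 35 mm, fixed, small screen beyond the button). Pressed straight down.
- record (a joint): How far the red button is pressed, in m: 0 = up, 0.006 = fully down (about 5 N). It springs back. Press it only when the wheel hangs free and still.
- balance: Spring balance, fixed: grey base plate 220 x 120 x 12 mm, blue post 45 x 60 mm, 225 mm tall. Origin under the base's centre; the prong points to its -x. Measured from hook_seat: the prong's free end is 30 mm to -x (outer face 34 mm) with a turned-up tip reaching 12 mm above the centreline; the post's face is 90 mm to +x.
- driver_a: Yellow-handled screwdriver lying on the bench; leave alone.
- shears: Pair of black-handled shears lying on the bench; leave alone.
- oil: Amber oil bottle 48 mm across, 130 mm tall; leave alone.
- tin: Round metal tin 70 mm across, 60 mm tall; leave alone.
- wrench: Steel wrench lying on the bench; leave alone.

How it is judged (in metres and radians):
On the way, in this order (a step that is already met when the one before it is completed fails the run):
1. the pink wheel hangs on the hook by its bore, let go, and hook and wheel are still (value of joint hook above 0.012 m and contact force between wheel and hook above 1 N and horizontal distance between wheel and hook_seat below 0.04 m and z of wheel in the frame of hook_seat between -0.024 and 0 m and velocity of joint hook between -0.01 and 0.01 m/s and linear speed of wheel below 0.02 m/s and contact force between each of the arm, the fingers and wheel below 0.1 N and contact force between the arm and hook below 0.1 N), for 0.4 s.
2. the red button is pressed down (at least 4.5 of its 6 mm) while the wheel hangs (value of joint hook above 0.012 m and contact force between wheel and hook above 1 N and horizontal distance between wheel and hook_seat below 0.04 m and z of wheel in the frame of hook_seat between -0.024 and 0 m and value of joint record above 0.0045 m), for 0.05 s.
At the end, for the whole second after the job is handed in: The pink wheel hangs by its bore on the sunken hook (12 mm or more), its centre within 40 mm of the seat in plan and 0 to 24 mm below the centreline; hook and wheel still (10, 20 mm/s), untouched by the robot; the button up again; the grey wheel within 20 mm of its place (all of step 1 and value of joint record below 0.0015 m and distance of spare from where it was at the start of the episode below 0.02 m).
It fails at once if the hook drops or springs back with a jerk (faster than 65 mm/s) (velocity of joint hook above 0.065 m/s or velocity of joint hook below -0.065 m/s).
It fails at once if the hook is forced: more than 14 N between wheel and hook or robot and hook (contact force between any of wheel, the arm, the fingers and hook above 14 N).
It fails at once if the red button is pressed before the wheel hangs free and still (value of joint record above 0.003 m and ((velocity of joint hook above 0.015 m/s or velocity of joint hook below -0.015 m/s) or linear speed of wheel above 0.03 m/s or value of joint hook below 0.012 m or contact force between the fingers and wheel above 0.1 N)).
It fails at once if the grey wheel or another bystander is disturbed (moved more than 30 mm) (distance of any of spare, driver_a, shears, oil, tin, wrench from where it was at the start of the episode above 0.03 m).
It also fails if it takes over 67 s, if anything falls off the work surface, if the arm or the gripper's body presses on something with over 40 N, if the wrist force passes 120 N, or if a joint passes its speed limit or range.

## Working session

There is one attempt and no reset: what is moved stays moved. The work goes in short steps, each a Python script; the robot and the scene stay as the last script left them, time stands still between calls to the robot, and variables do not carry over. Pictures are saved under pics/ and viewed, at most 10 in all, crops included, and the job is handed in when it is done.

```bash
ls; mkdir -p pics; python3 - <<'E'
from plant import bot
import cv2,numpy as np
np.set_printoptions(precision=4,suppress=True)
for n in("side","top"):
    cv2.imwrite(f"pics/{n}0.png",bot.camera(n)[:,:,::-1]); print(n,bot.get_calibration(n))
print(bot.get_calibration("wrist")); s=bot.read_state(); print(s)
E
```

```text
pics
side {'fx': 518.5047344569671, 'fy': 518.5047344569671, 'cx': 312.0994551098539, 'cy': 212.0866993207004, 'view': array([[    0.769 ,    -0.6391,     0.0139,  -467.1697],
       [    0.3195,     0.4031,     0.8576,  -286.6323],
       [   -0.5536,    -0.655 ,     0.5142, -1080.0363],
       [    0.    ,     0.    ,     0.    ,     1.    ]])}
top {'fx': 388.13236527821965, 'fy': 388.13236527821965, 'cx': 309.52772780582825, 'cy': 200.9472727991239, 'view': array([[   -0.0152,    -0.9999,    -0.0006,   -41.6   ],
       [    0.9884,    -0.0152,     0.1513,  -597.6604],
       [   -0.1513,     0.0017,     0.9885, -1058.7496],
       [    0.    ,     0.    ,     0.    ,     1.    ]])}
{'fx': 311.7577950355998, 'fy': 311.7577950355998, 'cx': 317.73437422731456, 'cy': 197.18230584681692, 'T_tool_cam': array([[   0.0012,    0.9643,    0.2649,   71.9735],
       [   1.    ,   -0.0011,   -0.0008,   -0.0741],
       [  -0.0005,    0.2649,   -0.9643, -156.7093],
       [   0.    ,    0.    ,    0.    ,    1.    ]])}
{'t': 0.1, 'joint_pos': array([ 1.6271,  0.3593,  0.0112, -0.0003, -1.2241, -0.2881]), 'qvel': array([ 0.0012, -0.0012,  0.0026,  0.0008,  0.0006, -0.0005]), 'tau': array([ -0.0022, -58.416 ,  29.3751,   7.0156,   0.0102,  -0.    ]), 'tcp_pos': array([154.9746, 656.5256, 225.7205]), 'eef_rot': array([ 0.9933, -0.1157, -0.    ,  0.0007]), 'contact_force': array([-0.4778,  0.8486,  0.335 ]), 'moment': array([-0.0421, -0.0314,  0.0106]), 'finger_force': 0.0, 'width': 87.68395118063721}
```

View pics/side0.png

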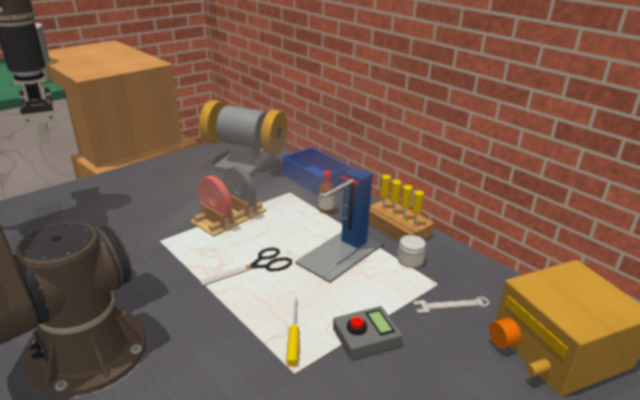

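View pics/top0.png

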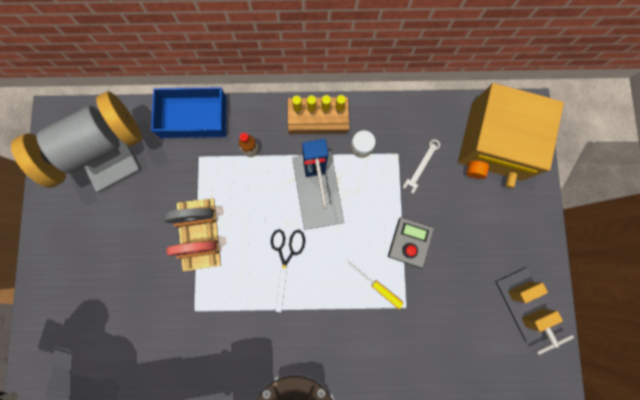

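Side view: the pink wheel is at (214,195), in front of the grey one; the prong runs (325,195)–(353,182), with the button at (357,324). Top view: pink rim at (192,248), grey rim at (190,215), prong (319,165)–(327,205), button (410,251).

```bash
cat > h.py <<'E'
from plant import bot
import cv2,numpy as np
from scipy.spatial.transform import Rotation as R
np.set_printoptions(precision=2,suppress=True)
def cam(n,s=None):
    c=bot.get_calibration(n)
    if n=="wrist":
        T=np.eye(4); T[:3,:3]=R.from_quat(s["eef_rot"]).as_matrix(); T[:3,3]=s["tcp_pos"]
        M=T@c["T_tool_cam"]
    else: M=np.linalg.inv(c["view"])
    return c,M
def ray(n,uv,s=None):
    c,M=cam(n,s); d=np.array([(uv[0]-c["cx"])/c["fx"],-(uv[1]-c["cy"])/c["fy"],-1])
    d=M[:3,:3]@d; return M[:3,3],d/np.linalg.norm(d)
def onz(n,uv,z,s=None):
    o,d=ray(n,uv,s); return o+d*(z-o[2])/d[2]
def tri(r1,r2):
    (o1,d1),(o2,d2)=r1,r2
    A=np.c_[d1,-d2]; t=np.linalg.lstsq(A,o2-o1,rcond=None)[0]
    p,q=o1+t[0]*d1,o2+t[1]*d2; return (p+q)/2,np.linalg.norm(p-q)
def proj(n,P,s=None):
    c,M=cam(n,s); p=np.linalg.inv(M)@np.r_[P,1]; return np.array([c["cx"]-c["fx"]*p[0]/p[2],c["cy"]+c["fy"]*p[1]/p[2]])
def shot(n,name):
    s=bot.read_state(); im=bot.camera(n); cv2.imwrite(f"pics/{name}.png",im[:,:,::-1]); return s,im
def down(yaw): # tool z down, tool y (closing) at yaw from world x
    y=np.array([np.cos(yaw),np.sin(yaw),0]); z=np.array([0,0,-1.]); return R.from_matrix(np.c_[np.cross(y,z),y,z]).as_quat()
E
python3 - <<'E'
from h import *
im={n:cv2.imread(f"pics/{n}0.png") for n in("side","top")}
def blob(n,lo,hi,box,red=True):
    h=cv2.cvtColor(im[n],cv2.COLOR_BGR2HSV); x0,y0,x1,y1=box
    m=((h[...,0]<lo[0])|(h[...,0]>hi))&(h[...,1]>lo[1])&(h[...,2]>lo[2]); k=np.zeros_like(m); k[y0:y1,x0:x1]=m[y0:y1,x0:x1]
    p=np.argwhere(k)[:,::-1].astype(float); return p
b={n:blob(n,(8,150,90),172,bx) for n,bx in(("side",(340,305,375,340)),("top",(395,235,425,265)))}
for n in b: print("button",n,len(b[n]),b[n].mean(0),onz(n,b[n].mean(0),45))
print(tri(ray("side",b["side"].mean(0)),ray("top",b["top"].mean(0))))
w={n:blob(n,(8,100,90),165,bx) for n,bx in(("side",(190,165,240,225)),("top",(160,235,225,262)))}
for n in w: print("wheel",n,len(w[n]),w[n].mean(0),w[n].min(0),w[n].max(0))
print("wheel top",onz("top",w["top"].mean(0),140))
print("prong tip top",onz("top",(327,205),215),"root",onz("top",(319,165),210))
print(tri(ray("side",(324,196)),ray("top",(327,205))))
print("base far-left corners", [onz("top",p,12) for p in((305,227),(343,220))])
E
```

```text
button side 142 [356.68 322.52] [ 457.74 -326.7    45.  ]
button top 98 [410.89 250.11] [ 453.86 -331.54   45.  ]
(array([ 453.79, -330.3 ,   49.91]), np.float64(0.11217281142507293))
wheel side 885 [215.42 194.52] [199. 175.] [231. 216.]
wheel top 461 [190.66 247.83] [167. 242.] [215. 255.]
wheel top [466.11 254.58 140.  ]
prong tip top [560.53 -92.2  215.  ] root [660.53 -75.01 210.  ]
(array([561.64, -92.89, 212.68]), np.float64(1.923936631130784))
base far-left corners [array([525.79, -36.48,  12.  ]), array([ 544.5 , -147.33,   12.  ])]
```

```bash
python3 - <<'E'
from h import *
for k in(0,np.pi):
    for p,y in(((466,250,270),0),((466,250,120),0),((520,-98,310),.17),((590,-88,200),.17),((454,-331,100),.17),((454,-331,100),.17-np.pi/2)):
        print(k,p,bot.solve_ik(p,down(y+k)))
bot.move_ptp((466,250,270),down(0))
s,_=shot("wrist","w1"); print(s["t"],s["tcp_pos"])
E
```

```text
0 (466, 250, 270) [ 0.86  0.09 -0.24  0.   -1.24  2.28]
0 (466, 250, 120) [ 0.86  0.22 -0.45  0.   -0.9   2.28]
0 (520, -98, 310) None
0 (590, -88, 200) None
0 (454, -331, 100) [-0.28  0.29 -0.41  0.   -0.87 -2.69]
0 (454, -331, 100) [-0.28  0.29 -0.41  0.   -0.87  2.02]
3.141592653589793 (466, 250, 270) [ 0.86  0.09 -0.24  0.   -1.24 -0.86]
3.141592653589793 (466, 250, 120) [ 0.86  0.22 -0.45  0.   -0.9  -0.86]
3.141592653589793 (520, -98, 310) [ 0.18  0.07 -0.17  0.   -1.33 -0.01]
3.141592653589793 (590, -88, 200) [ 0.18  0.25 -0.21  0.   -1.12 -0.01]
3.141592653589793 (454, -331, 100) [-0.28  0.29 -0.41  0.   -0.87  0.45]
3.141592653589793 (454, -331, 100) [-0.28  0.29 -0.41  0.   -0.87 -1.12]
2.2917 [465.95 250.33 269.94]
```

View pics/w1.png

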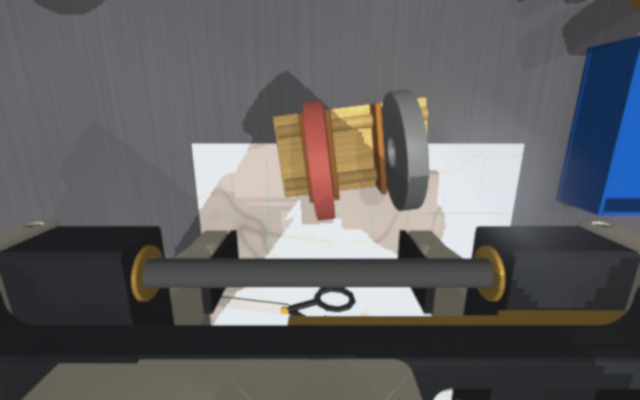

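Wrist view: the pink rim is a nearly straight strip from (313,102) to (326,218), so the camera is almost in the wheel's plane. The grey wheel is on the right at (405,150), with the cheeks visible below both.

```bash
python3 - <<'E'
from h import *
s=bot.read_state(); h=cv2.cvtColor(cv2.imread("pics/w1.png"),cv2.COLOR_BGR2HSV)
m=(((h[...,0]<6)|(h[...,0]>168))&(h[...,1]>100)&(h[...,2]>60)).astype(np.uint8); m[:80]=0;m[228:]=0
m[:,:270]=0;m[:,365:]=0
n,l,st,_=cv2.connectedComponentsWithStats(m); i=1+st[1:,4].argmax(); p=np.argwhere(l==i); print(st[i])
rows=np.arange(p[:,0].min(),p[:,0].max()+1)
mid=np.array([[p[p[:,0]==r,1].mean(),r] for r in rows]); wd=[np.ptp(p[p[:,0]==r,1])+1 for r in rows]; print(wd[::8])
o=ray("wrist",(0,0),s)[0]; D=np.array([ray("wrist",q,s)[1] for q in mid[6:-6]])
nrm=np.linalg.svd(D)[2][2]; nrm*=np.sign(nrm[0]); print("cam",o,"plane normal",nrm,"yaw",np.arctan2(nrm[1],nrm[0]), "resid",abs(D@nrm).max()*250)
a,b=ray("wrist",(mid[0]-[0,.5]),s)[1],ray("wrist",mid[-1]+[0,.5],s)[1]
half=np.arccos(a@b)/2; c=o+(a+b)/np.linalg.norm(a+b)*65/np.sin(half); print("centre (z should be 85)",c)
# crest points at z=150
q=mid[np.argmin([abs(onz('wrist',x,150,s)[1]-c[1]) for x in mid])]; print(q,onz("wrist",q,150,s))
for r in(q[1],): 
    x=p[p[:,0]==r,1]; print("width at crest",onz("wrist",(x.max()+.5,r),150,s)-onz("wrist",(x.min()-.5,r),150,s))
E
```

```text
[ 302  101   32  118 2376]
[np.int64(5), np.int64(20), np.int64(20), np.int64(21), np.int64(21), np.int64(21), np.int64(21), np.int64(21), np.int64(21), np.int64(21), np.int64(21), np.int64(21), np.int64(21), np.int64(19), np.int64(17)]
cam [466.48 321.73 426.62] plane normal [ 0.99  0.12 -0.02] yaw 0.11965592004019006 resid 0.4470899500676585
centre (z should be 85) [469.56 267.77  76.7 ]
[320. 173.] [468.69 268.01 150.  ]
width at crest [18.92  0.02  0.  ]
```

Wheel centre is about (469,268), axis yaw 0.12, and the width and plane checks are consistent. Next, the hook seen from above.

```bash
python3 - <<'E'
from h import *
import pickle
S={}
bot.move_ptp((590,-40,340),down(np.pi+.17)); S["k1"]=shot("wrist","k1")[0]
bot.line_to((590,-110,340)); S["k2"]=shot("wrist","k2")[0]
pickle.dump(S,open("S.pkl","wb"))
print(S["k2"]["t"],S["k1"]["tcp_pos"],S["k2"]["tcp_pos"])
cv2.imwrite("pics/k12.png",np.vstack([cv2.imread("pics/k1.png")[:260],cv2.imread("pics/k2.png")[:260]]))
E
```

```text
5.0417 [589.96 -39.65 339.85] [ 589.98 -109.91  339.94]
```

View pics/k12.png

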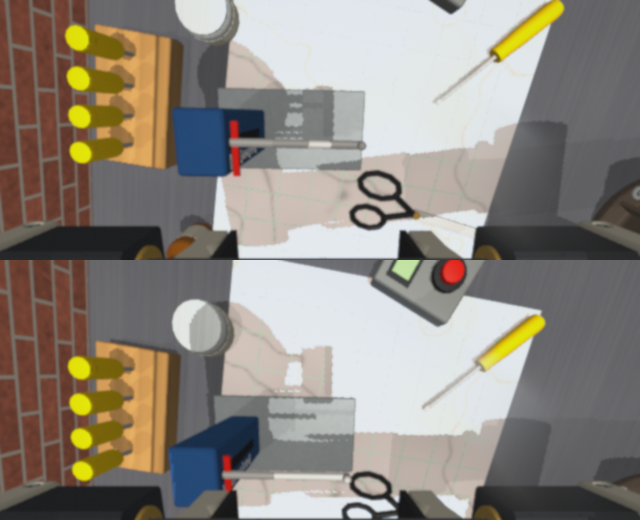

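k1: prong from the red pointer (238,143) to the tip (364,146). k2: prong from (232,215) to the tip at about (350,218), and the button top at (453,12).

```bash
python3 - <<'E'
from h import *
import pickle
S=pickle.load(open("S.pkl","rb"))
t=onz("wrist",(363,146),216,S["k1"]); a=onz("wrist",(345,145.3),210,S["k1"]); r=onz("wrist",(245,142.8),210,S["k1"])
t2=onz("wrist",(349,218),216,S["k2"]); a2=onz("wrist",(330,217),210,S["k2"]); r2=onz("wrist",(240,215),210,S["k2"])
for x in(t,a,r,t2,a2,r2): print(x)
for a,r in((a,r),(a2,r2)): print("yaw",np.arctan2(*(r-a)[1::-1]))
print("tip tri",tri(ray("wrist",(363,146),S["k1"]),ray("wrist",(349,218),S["k2"])))
print("tip tri side",tri(ray("wrist",(363,146),S["k1"]),ray("side",(324,196))))
h=cv2.cvtColor(cv2.imread("pics/k2.png"),cv2.COLOR_BGR2HSV)
m=((h[...,0]<8)|(h[...,0]>172))&(h[...,1]>150)&(h[...,2]>180); m[60:]=0; m[:,:400]=0
p=np.argwhere(m)[:,::-1]; print("btn",p.mean(0),p.min(0),p.max(0))
T0=ray("top",(410.89,250.11)); print(tri(ray("wrist",p.mean(0),S["k2"]),T0))
for z in(40,45,50): print(onz("wrist",p.mean(0),z,S["k2"]))
# crop for sub-checks
c=cv2.imread("pics/k1.png")[100:180,215:385]; cv2.imwrite("pics/kc.png",cv2.resize(c,None,fx=4,fy=4,interpolation=cv2.INTER_NEAREST))
E
```

```text
[557.86 -87.77 216.  ]
[573.2 -85.1 210. ]
[663.25 -71.7  210.  ]
[556.82 -89.17 216.  ]
[574.21 -85.1  210.  ]
[660.51 -72.3  210.  ]
yaw 0.1476525102575237
yaw 0.14726087968475265
tip tri (array([556.4 , -87.31, 210.2 ]), np.float64(1.045905022172613))
tip tri side (array([560.1 , -90.37, 213.21]), np.float64(7.682266178998048))
btn [453.02  10.65] [443   0] [463  22]
(array([ 453.91, -330.83,   50.83]), np.float64(1.5775766102803712))
[ 450.4  -335.32   40.  ]
[ 452.07 -333.62   45.  ]
[ 453.74 -331.92   50.  ]
```

View pics/kc.png

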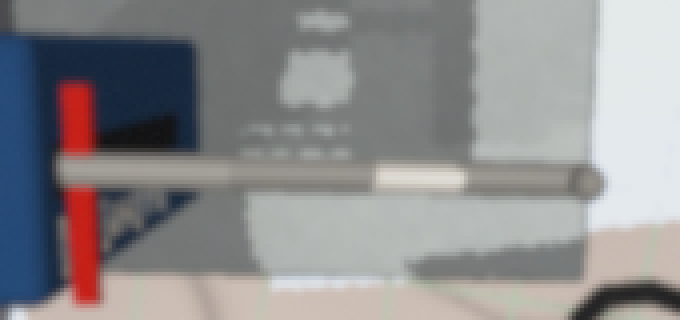

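k1 crop: prong centreline at row ~144.5, tip centre at column 362. That puts the seat at about (590,-83) with yaw 0.147, and the post face at ~679 fits. Next: tare near the hanging pose, grasp the wheel and weigh it.

```bash
cat >> h.py <<'E'
HY=.1475; HX=np.array([np.cos(HY),np.sin(HY),0]); SEAT=np.array([590,-82.8,210.]); QH=down(np.pi+HY)
def force(T=.5):
    f=[]
    for _ in range(int(T/.02)): bot.pause(.02); f.append(bot.read_state()["contact_force"])
    return np.mean(f,0),np.std(f,0)
E
python3 - <<'E'
from h import *
bot.line_to((582,-190,340)); bot.line_to((582,-190,225),ori=QH); print("tare hook",force())
bot.line_to((582,-190,340)); 
bot.move_ptp((469,267.5,230),down(np.pi+.12)); print("tare rack",force(.3))
bot.move_gripper(50)
bot.line_to((469,267.5,121),velocity=90)
bot.move_gripper(10,force=30); s=bot.read_state(); print(s["width"],s["finger_force"],s["t"],s["contact_force"])
bot.line_to((469,267.5,130),velocity=20); print(force(.2)[0])
bot.line_to((469,267.5,280),velocity=120); print(force()); print(bot.read_state()["width"],bot.read_state()["t"])
shot("side","lift")
E
```

```text
tare hook (array([-0.16, -0.22,  0.24]), array([0.42, 0.5 , 0.42]))
tare rack (array([ 0.27,  0.1 , -0.19]), array([0.6 , 0.56, 0.48]))
19.739448697319226 29.96426671743393 12.825 [-1.37  0.33  1.31]
[ 0.15 -0.31 -4.37]
(array([ 0.05,  0.08, -4.  ]), array([0.47, 0.49, 0.47]))
19.91114814687001 15.4083
```

View pics/lift.png

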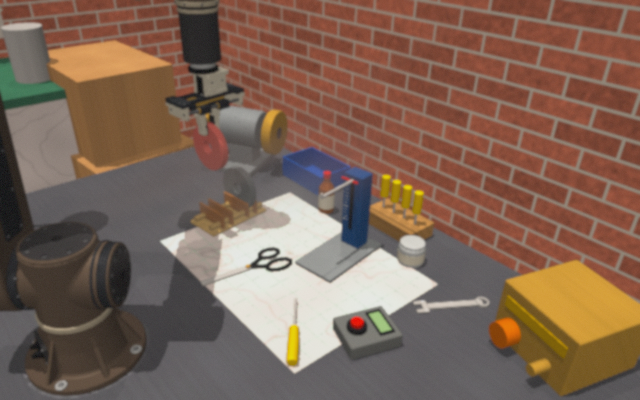

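The wheel hangs square in the gripper at (210,145); the grey wheel stays in the rack. Weight is about 4.1 N, so I expect ~42 mm of sink. Now to thread the prong.

```bash
python3 - <<'E'
from h import *
P=lambda d,z: tuple((SEAT+HX*d)[:2])+(z,)
bot.move_ptp(P(-85,290),QH); bot.line_to(P(-85,250)); print("weight",force(1.2))
for d in(-45,-25,-7):
    bot.line_to(P(d,250),velocity=60); f,_=force(.12); print(d,f)
    if np.linalg.norm(f[:2])>2.5: print("contact!"); break
s=bot.read_state(); print(s["t"],s["tcp_pos"])
a=shot("side","th")[1]; b=shot("top","th2")[1]
c=np.hstack([cv2.resize(a[120:270,260:420],None,fx=2.5,fy=2.5),cv2.resize(b[130:280,250:410],None,fx=2.5,fy=2.5)])
cv2.imwrite("pics/thc.png",c[:,:,::-1])
E
```

```text
weight (array([-0.06, -0.  , -4.03]), array([0.52, 0.41, 0.49]))
-45 [ 0.36  0.08 -4.3 ]
-25 [ 0.37  0.31 -4.13]
-7 [-0.29 -0.27 -4.47]
20.2917 [582.93 -83.82 249.79]
```

View pics/thc.png

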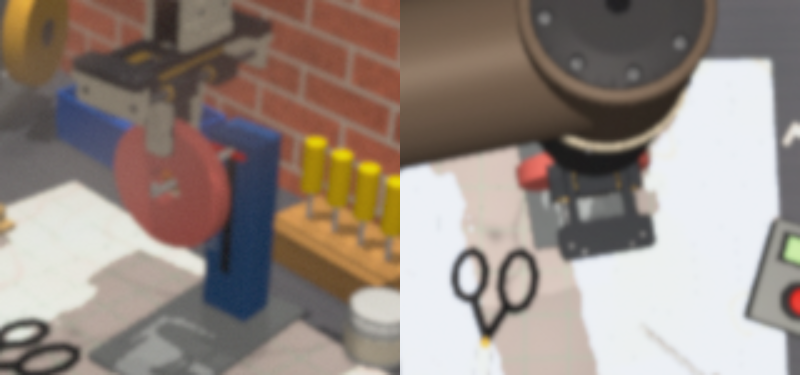

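The side view shows the prong's tip inside the bore at (163,185) in the crop, and there was no lateral force. Lowering slowly, fitting force against height.

```bash
python3 - <<'E'
from h import *
P=lambda d,z: tuple((SEAT+HX*d)[:2])+(z,)
Z=[];F=[]
bot.line_to(P(-7,226),velocity=15)
for z in(222,214,206,200):
    bot.line_to(P(-7,z),velocity=15); bot.pause(.1); f,_=force(.5); zz=bot.read_state()["tcp_pos"][2]; Z.append(zz);F.append(f[2]); print(zz,f)
Z=np.array(Z);F=np.array(F); z0=(Z+F/.09)  # F=-.09*(z-z0)
print("zero height est",z0,z0.mean(),"fit",np.polyfit(Z,F,1),bot.read_state()["t"])
E
```

```text
222.06488173428943 [ 0.51 -0.18 -2.65]
214.0202183647539 [ 0.99 -0.1  -1.99]
206.03395797283153 [ 1.16  0.02 -1.34]
200.02485902898752 [ 1.2  -0.   -0.59]
zero height est [192.6  191.88 191.14 193.49] 192.27744642175264 fit [-0.09 17.67] 26.5417
```

```bash
python3 - <<'E'
from h import *
P=lambda d,z: tuple((SEAT+HX*d)[:2])+(z,)
bot.line_to(P(-7,192),velocity=12); bot.pause(.2); f,sd=force(1.2); s=bot.read_state(); print(s["tcp_pos"],f,s["t"],s["moment"])
E
```

```text
[583.11 -83.83 192.01] [ 1.69 -0.1  -0.12] 28.5583 [ 0.04 -0.74 -0.02]
```

```bash
python3 - <<'E'
from h import *
P=lambda d,z: tuple((SEAT+HX*d)[:2])+(z,)
for d in(-6.3,-5.5):
    bot.line_to(P(d,192),velocity=5); bot.pause(.1); f,_=force(.5); s=bot.read_state(); print(d,s["tcp_pos"],f,s["t"],s["width"])
a=shot("side","hang1")[1]
cv2.imwrite("pics/h1.png",cv2.resize(a[120:280,250:420],None,fx=3.5,fy=3.5,interpolation=cv2.INTER_CUBIC)[:,:,::-1])
E
```

```text
-6.3 [583.31 -83.81 191.83] [-1.76 -0.4  -0.05] 29.3667 19.514367730636675
-5.5 [584.5  -83.6  191.94] [-2.73 -0.47  0.08] 30.1917 20.00636020124632
```

View pics/h1.png

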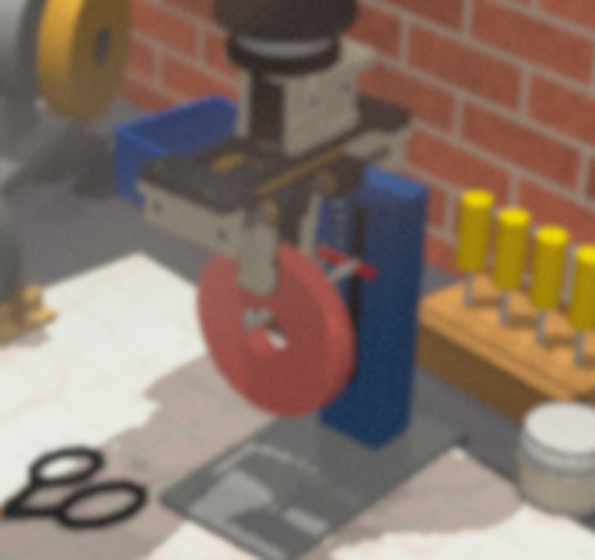

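The prong carries the wheel in the upper part of the bore, with Fz ≈ 0; the x force is just static friction. I'll relax that and let go.

```bash
python3 - <<'E'
from h import *
P=lambda d,z: tuple((SEAT+HX*d)[:2])+(z,)
d=-5.5
for _ in range(4):
    d-=.25; bot.line_to(P(d,192),velocity=5); f,_=force(.3); print(d,f)
    if f[0]>-.8: break
f,_=force(.6); print(f)
if abs(f[2]-.05)<.3:
    bot.move_gripper(10,force=6); bot.move_gripper(30); bot.pause(.5); bot.move_gripper(44)
    f,_=force(.4); print("open",f,bot.read_state()["t"],bot.read_state()["width"])
    a=shot("side","r1")[1]; bot.pause(.3); b=shot("side","r2")[1]
    bot.line_to(P(d,275),velocity=60)
    c=shot("side","r3")[1]; print(bot.read_state()["t"])
    cr=lambda i: i[120:270,270:410].astype(float)
    print("diff",abs(cr(a)-cr(b)).mean())
    cv2.imwrite("pics/r.png",np.hstack([cv2.resize(i[120:270,270:410],None,fx=2.8,fy=2.8) for i in(a,c)])[:,:,::-1])
E
```

```text
-5.75 [-1.82 -0.24  0.02]
-6.0 [-0.22 -0.09 -0.17]
[0.64 0.1  0.  ]
open [-0.04  0.    0.09] 33.775 44.34299458637948
35.7583
diff 1.3944285714285714
```

```bash
ls -la pics/r.png
```

```text
-rw-r--r-- 1 agent agent 361334 Nov 28 22:08 pics/r.png
```

View pics/r.png

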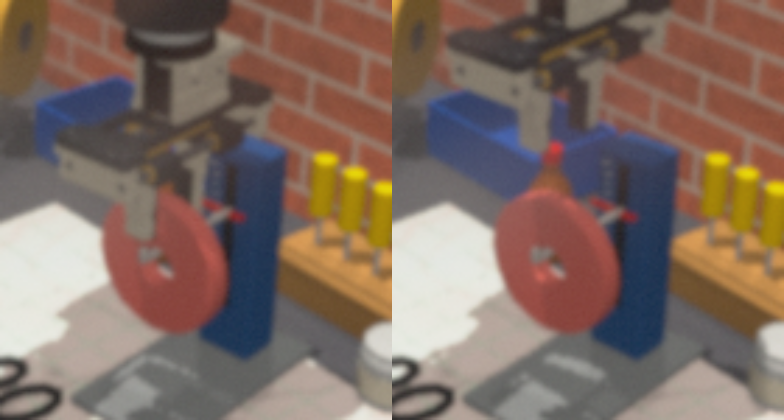

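The wheel hangs by its bore on the sunken hook (red pointer low), at the same place after the fingers left. Now the button, triangulated at (454,-331), z about 50.

```bash
python3 - <<'E'
from h import *
bot.line_to((540,-180,290),velocity=150)
bot.move_ptp((454,-331,150),QH); bot.move_gripper(0)
bot.line_to((454,-331,58),velocity=80); t,_=force(.4); print("tare",t)
z=58.;zc=None
while z>35:
    z-=1; bot.line_to((454,-331,z),velocity=15); f,_=force(.1); f-=t; s=bot.read_state(); print(z,round(s["tcp_pos"][2],2),f[2].round(2))
    if f[2]>12: break
bot.pause(.2)
bot.line_to((454,-331,90),velocity=30); bot.pause(.3)
print(bot.read_state()["t"]); a=shot("side","e")[1]
cv2.imwrite("pics/ec.png",cv2.resize(a[120:360,190:440],None,fx=2.4,fy=2.4)[:,:,::-1])
E
```

```text
tare [-0.16 -0.13  0.19]
57.0 57.13 1.43
56.0 56.11 1.98
55.0 55.13 2.58
54.0 54.1 3.14
53.0 53.08 3.61
52.0 52.08 4.02
51.0 51.3 5.83
50.0 51.15 14.33
44.675
```

View pics/ec.png

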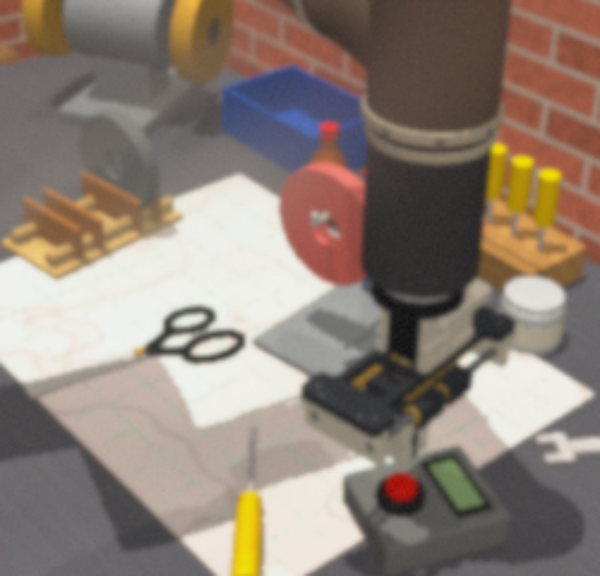

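The button spring was followed by a hard stop, so it went fully down, and the button is up again. The wheel still hangs and everything else is in place.

```bash
python3 -c "
from h import *
print(bot.close_job())"
```

```text
the job is handed in; nothing more can be done
None
```

I handed the job in: the pink wheel (about 4.1 N) hangs still on the hook, and the red button was pressed to its stop and released, with everything else still in place in the last picture; the interface gave no verdict.

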